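# Bring the violet sample to the loading gap, draw it and hold it slanted for reading

### The job

Turn the sample carousel by the knob on its hub until the violet-capped tube stands on its click stop in the gap of the clear hood. Draw that tube up out of its sleeve and tip it over about half-way (some 45 degrees, cap end up) so that its label can be read from above; finish while still holding it so, motionless and clear above the hood. Leave the other tubes down in their sleeves, the carousel resting on a click stop, and the things beside it where they are.

Things in the scene. Friction and masses are not known exactly. Their poses are not given: they have to be found in the camera images.
- sampler: sample carousel: round light-grey base, 244 mm across, 32 mm high, fixed; dark turntable under a clear hood. Origin on the turntable's axis, at the worktop. Hood 241 mm across, upper face 159 mm above the worktop (plate 3 mm). It is cut away, top and side, 50 degrees to either side of this body's -x: the gap (blue mark below it); only there can a tube be taken, from above.
- turntable (a joint): turntable angle, rad, anticlockwise from above, 0 at the start. Click stop every 60 degrees (0, +-1.047, +-2.094..); let go, it pulls into the nearest (up to 0.2 N m) within 0.5 s; turns either way. Six sleeves (23 mm across, bore 18 mm) 80 mm from the axis, rims 87 mm, floors 41 mm above the worktop, carry the tubes round; at each stop one stands in the gap.
- knob (a point): fluted round black hub knob, 38 mm across, 27 mm high, at half its height (183.5 mm above the worktop), on the turntable's axis; its lower face is 11 mm above the hood, through which its thin post passes; fixed to the turntable, which it turns.
- gap (a point): point in the middle of the loading gap: where the centre of a tube stands when its sleeve is on a stop in the gap; 80 mm from the turntable's axis, 95 mm above the worktop. Axes as the carousel body's: -x points from the hub out through the gap.
- violet_tube (a point): centre of the wanted tube, violet cap: 16 mm across, 108 mm long; the cap is its top 20 mm, 19 mm across; white bar-code label round the body. z points along it to the cap; the foot is 54 mm below. About 20 g. It starts one or two stops to either side of the gap; standing in a sleeve, centre 95 mm, cap's top 149 mm above the worktop. Play in the sleeve about 1 mm.
- violet_foot (a point): the lowest point of the violet-capped tube, on its axis, 54 mm below its centre; same axes.
- red_tube (a point): a tube of the same make with a red cap, centre, as for the violet one; to be left in its sleeve
- blue_tube (a point): a tube of the same make with a blue cap, centre, as for the violet one; to be left in its sleeve
- yellow_tube (a point): a tube of the same make with a yellow cap, centre, as for the violet one; to be left in its sleeve
- green_tube (a point): a tube of the same make with a green cap, centre, as for the violet one; to be left in its sleeve; it starts in the gap
- timer: white bench timer beside the carousel, 63 x 66 mm, 30 mm high; origin under its centre; leave it alone
- stain_bottle: small white reagent bottle with a blue cap, 36 mm across, 85 mm high; origin under its centre; leave it alone
- dish: round petri dish with pink filling, 61 mm across, 16 mm high; origin under its centre; leave it alone
There are look-alikes about, which are no part of the job. Leave any brown or pink look-alike of the part that bears green_tube alone.

How it is judged:
By the outcome, as a careful person would: the job done as asked, in the order asked, and still so for the second after the job is handed in, while the arm keeps its last pose, push and grip.
It also fails if it takes over 54 s, if anything falls off the work surface, if the arm or the gripper's body presses on something with over 40 N, if the wrist force passes 120 N, or if a joint passes its speed limit or range.

### The arm

A 6-joint arm with a two-finger parallel gripper is mounted at the origin on a cart in front of the work surface, level with it; the furniture and walls round the work are solid. World frame = base frame: x ahead of the robot, y to its left, z up, the work surface at z = 0. Lengths are in m, angles in degrees, forces in N, time in s.
With the tool pointing down it reaches from about 0.3 to 0.775 m from the base axis. Payload 14.6 kg.
Tool frame: the origin (TCP) lies at the very end of the fingers, on their centre line; the grasp point (between the pads) lies 19 mm behind it; z points along the fingers, y is the line along which they close (so a half turn about z gives the same grasp; the last joint's range is limited). The gripper opens to 85 mm and grips with 20 to 120 N. Pads are 22 mm wide; open, the fingers measure 114 mm over their backs; the gripper's body (76 mm by 85 mm) begins 54 mm behind the grasp point. The pads swing forward as they close: fully open they stand 13 mm farther back than shut.
Start: joints at [70.898, 17.183, 87.147, -0, 75.671, -3.816], TCP at [0.145, 0.531, 0.231] pointing down, gripper open.
Joint ranges: [-173.82, 173.82], [-45.26, 126.66], [13.44, 144.39], [-59.66, 239.66], [0, 175.72], [-146.38, 146.38]. Speed limits (degrees/s): [127.2, 127.2, 147.25, 180, 180, 180].

### API

Orientations are given as a 3x3 rotation matrix whose columns are the frame's x, y, z axes.
In Python, from bench import readout, camera, calibration, ticket gives the robot as it stands.
- The arm moves only by the tool arm_command, never from a script. Its argument "targets" is a list of rows, each a list of 3 entries, a list of its own where there are three numbers: the opening, from 0 (shut) to 1 (fully open), then the shift along the tool's x, y, z in m, then the turn, a rotation vector about the tool's x, y, z in rad. In form: [[grip, [tx, ty, tz], [ax, ay, az]], ...]. A call has 1 to 5 rows; each row is the pose to reach, as a shift and turn from the pose commanded when the call began, along the tool's axes at that moment; what a row does not reach only later rows make up. A row lasts 1/10 s, in which the tool goes at most 50 mm and 8.59 degrees, less where a joint would pass 70% of its speed; a pose out of reach is approached as far as the arm can. A call with a gripper value outside its range is refused whole. The fingers move at their own pace and stop on an object; the grip force is fixed at half the most. Time passes only in rows, so rows that repeat a pose let the fingers close. It gives the time, the measured TCP pose, the force, the opening and the grip force at its end, in the units of the state.
- readout.get_obs(): the state, without advancing time (a new reading comes with each control period).
- camera(name): name is "scene" or "top"; returns the picture (480x640x3 uint8, blue, green, red); there is no depth.
- calibration(name): a dict with "fx", "fy", "cx", "cy" (pixels), "T" (4x4, takes a point from camera to world coordinates). Camera axes: x right, y up, looking along -z (the intrinsics and any distortion apply to the point x, -y, -z); pixel columns grow to the right and rows downward; lengths in m; the calibration is good to about 2 mm. A picture is of the moment at which its call begins. calibration takes no time and is no camera call.
- ticket.sign_off(): hands the job in; it is judged then, once.
The state is a dict: "time_s": time; "joint_pos": joint angles; "joint_vel": joint speeds; "tau": joint torques, N m; "tool_pos": TCP position; "ee_rot": TCP orientation; "wrist_force": force on the tool from outside, world axes, zero at the start; "wrist_torque": the same for the moment, N m; "grip_width": opening from 0.0 (shut) to 1.0 (fully open); "grip_force": force on a finger pad.
Only numpy, scipy, OpenCV 4.12 (cv2) and the standard library are available. Lean on these libraries where they do the work, as an engineer would, in place of code of your own. Each camera call takes 0.05 s, during which the arm holds its last target. There are 200 camera calls.

## Working session

There is one attempt and no reset: what is moved stays moved. The work goes in short steps, Python scripts to look and compute and a tool call to move; the robot and the scene stay as the last step left them, time stands still between calls to the robot, and variables do not carry over. Pictures are saved under pics/ and viewed, at most 10 in all, crops included, and the job is handed in when it is done.

Besides the shell and the picture viewer there is one more tool, called after "Request:" by a JSON object that holds its "name" and its "arguments", one argument or row to a line. arm_command: Moves the arm, as the interface text tells. Its arguments: {"type":"object","properties":{"targets":{"type":"array","items":{"type":"array"}}},"required":["targets"]}

```bash
ls; mkdir -p pics; python3 - <<'E'
from bench import readout,camera,calibration
import cv2,numpy as np
for n in("scene","top"):
    cv2.imwrite(f"pics/{n}0.png",camera(n)); c=calibration(n); print(n,{k:(np.round(v,4).tolist() if k=='T' else v) for k,v in c.items()})
o=readout.get_obs(); print(o)
E
```

```text
pics
scene {'fx': 577.8949311917769, 'fy': 577.8949311917769, 'cx': 316.979791077621, 'cy': 243.96175956509444, 'T': [[0.4355, 0.4655, -0.7705, -0.1416], [-0.8999, 0.2043, -0.3852, -0.348], [-0.0219, 0.8611, 0.5079, 0.5947], [0.0, 0.0, 0.0, 1.0]]}
top {'fx': 504.5679176467639, 'fy': 504.5679176467639, 'cx': 316.8759915599207, 'cy': 240.2902343118506, 'T': [[-0.0013, 0.9864, -0.1645, 0.374], [-1.0, -0.0013, 0.0003, 0.0279], [0.0001, 0.1645, 0.9864, 1.1207], [0.0, 0.0, 0.0, 1.0]]}
{'time_s': 0.1, 'joint_pos': array([ 7.08978673e+01,  1.72123235e+01,  8.71767439e+01, -5.94240198e-04,
        7.56693448e+01, -3.81516414e+00]), 'joint_vel': array([-0.01667778, -0.05206505, -0.09250592,  0.04637849, -0.02996448,
        0.02165827]), 'tau': array([ 2.65190451e-03, -5.44381642e+01, -3.62369800e+01,  1.45959814e-05,
        3.09543357e-03, -2.83863599e-07]), 'tool_pos': array([0.14494058, 0.53034559, 0.23077921]), 'ee_rot': array([[-9.64618078e-01,  2.63651017e-01, -3.24133990e-04],
       [ 2.63651210e-01,  9.64617595e-01, -9.66636720e-04],
       [ 5.78105953e-05, -1.01789357e-03, -9.99999480e-01]]), 'wrist_force': array([ 0.96290895, -0.52840409,  0.44412406]), 'wrist_torque': array([ 0.05122947, -0.05486574, -0.0053062 ]), 'grip_force': 0.0, 'grip_width': 0.9979178639650372}
```

View pics/scene0.png

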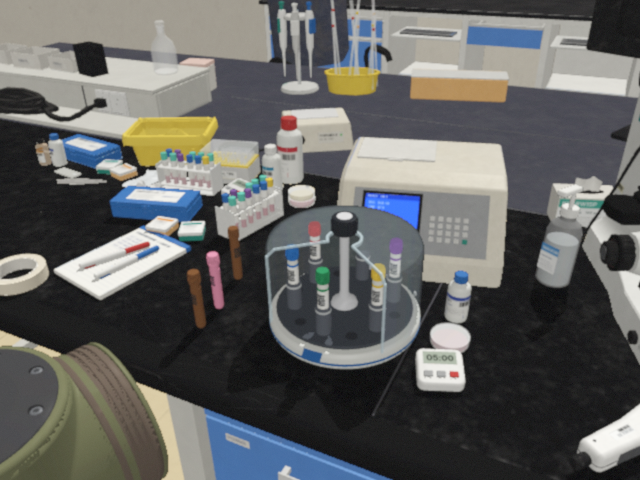

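View pics/top0.png

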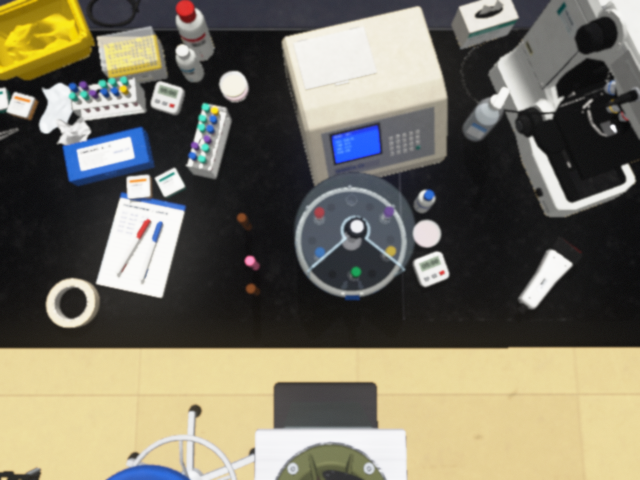

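Candidates for the tube: violet cap under the hood at scene (396,246) / top (389,212). Others: violet caps in the racks at top (82,87) and (208,113), plus the brown and pink loose tubes at top (242,217), (251,261) and (252,289). I choose the one in the carousel. It is two stops from the gap, and green at top (356,272) stands in the gap.

```bash
cat > h.py <<'E'
import numpy as np,cv2
from bench import readout,camera,calibration
def w(n,u,v,z):
    c=calibration(n);T=np.array(c['T']);d=T[:3,:3]@np.array([(u-c['cx'])/c['fx'],-(v-c['cy'])/c['fy'],-1])
    return T[:3,3]+d*(z-T[2,3])/d[2]
def px(n,p):
    c=calibration(n);T=np.array(c['T']);q=T[:3,:3].T@(np.array(p)-T[:3,3]);return c['cx']-c['fx']*q[0]/q[2],c['cy']+c['fy']*q[1]/q[2]
def crop(n,x,y,ww,hh,s,f):
    cv2.imwrite(f,cv2.resize(camera(n)[y:y+hh,x:x+ww],None,fx=s,fy=s,interpolation=cv2.INTER_CUBIC))
E
python3 - <<'E'
from h import *
crop("top",285,160,160,150,4,"pics/c1.png")
E
```

```text
(no output)
```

View pics/c1.png

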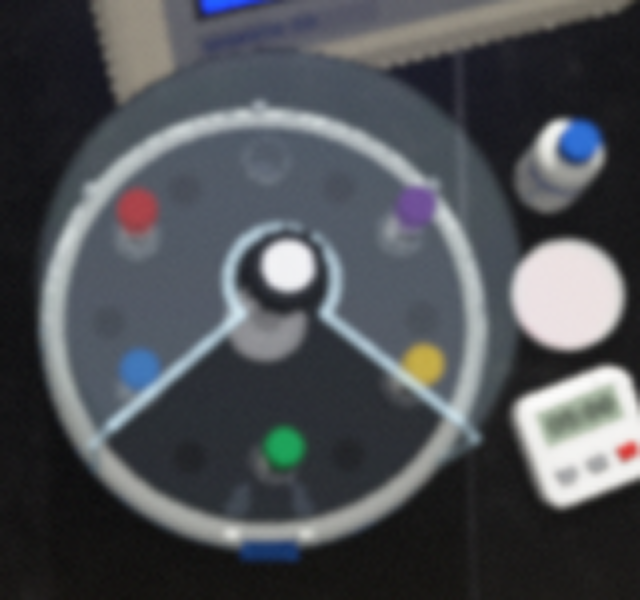

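```bash
python3 - <<'E'
from h import *
P=lambda u,v,z:w("top",285+u/4,160+v/4,z)
d=dict(green=(285,447),yellow=(424,364),violet=(416,207),red=(137,210),blue=(139,370))
q={k:P(*v,.149) for k,v in d.items()}
for k in q: print(k,q[k].round(4))
from scipy.optimize import least_squares
A=dict(green=0,yellow=60,violet=120,red=240,blue=300)
f=lambda s:np.concatenate([q[k][:2]-s[:2]-.08*np.array([-np.cos(s[2]+np.radians(A[k])),-np.sin(s[2]+np.radians(A[k]))]) for k in A])
r=least_squares(f,[.37,-.04,0]);print("center,yaw",r.x.round(4),np.degrees(r.x[2]).round(2),(1e3*r.fun).round(1))
print("knobtop",P(288,266,.197).round(4))
s0=w("scene",344,217,.197);print("knob scene",s0.round(4))
print("mark",P(270,550,.016).round(4), "base c",P(263,330,.032).round(4))
for k,v in dict(green=(322,270),violet=(397,242),yellow=(377,267)).items():print(k,w("scene",*v,.149).round(4))
print("bottle",w("top",285+580/4,160+140/4,.085),"box near top edge",[w("top",*p,.18).round(3) for p in((315,180),(446,158))])
print("hood corner",P(90,447,.159).round(4),P(478,440,.159).round(4))
E
```

```text
green [ 0.4743 -0.0483  0.149 ]
yellow [ 0.5147 -0.1165  0.149 ]
violet [ 0.5929 -0.1146  0.149 ]
red [0.5915 0.0229 0.149 ]
blue [0.512  0.0221 0.149 ]
center,yaw [ 0.5531 -0.0466  0.0168] 0.96 [ 1.2 -0.4  0.5  0.  -1.4  0.6 -0.4 -0.4  0.   0.1]
knobtop [ 0.554  -0.0472  0.197 ]
knob scene [ 0.5478 -0.0487  0.197 ]
mark [ 0.4318 -0.0498  0.016 ] base c [ 0.5506 -0.0464  0.032 ]
green [ 0.4723 -0.0479  0.149 ]
violet [ 0.5886 -0.1187  0.149 ]
yellow [ 0.5109 -0.1158  0.149 ]
bottle [ 0.64341138 -0.21146286  0.085     ] box near top edge [array([0.649, 0.031, 0.18 ]), array([ 0.693, -0.223,  0.18 ])]
hood corner [0.4734 0.0457 0.159 ] [ 0.4765 -0.1399  0.159 ]
```

Request:
{"name": "arm_command", "arguments": {
  "targets": [
    [1,[-0.545,-0.45,-0.07],[0,0,0.343]],
    [1,[-0.545,-0.45,-0.07],[0,0,0.343]],
    [1,[-0.545,-0.45,-0.07],[0,0,0.343]],
    [1,[-0.545,-0.45,-0.07],[0,0,0.343]],
    [1,[-0.545,-0.45,-0.07],[0,0,0.343]]
  ]
}}

```text
time_s: 0.65
tool_pos: [0.2889, 0.3254, 0.2561]
ee_rot: [[-0.82, 0.572, 0.0], [0.572, 0.82, -0.0], [-0.0, 0.0, -1.0]]
wrist_force: [0.3, 1.7, 0.1]
grip_width: 1.003
grip_force: 0.0
```

```bash
cat >> h.py <<'E'
def go(p,yaw=None):
    o=readout.get_obs();R=o['ee_rot'];a=0
    if yaw is not None: a=(np.degrees(np.arctan2(R[1,0],R[0,0]))-yaw+180)%360-180
    print("shift",(R.T@(np.array(p)-o['tool_pos'])).round(4).tolist(),"az",round(np.radians(a),3),"q",o['joint_pos'].round(1).tolist(),"t",round(o['time_s'],2))
E
python3 -c "
from h import *
go([.552,-.047,.26],145)"
```

```text
shift [-0.4289, -0.1547, -0.0039] az 0.001 q [43.6, 1.1, 102.4, -0.0, 76.5, -11.5] t 0.65
```

Request:
{"name": "arm_command", "arguments": {
  "targets": [
    [1,[-0.429,-0.155,-0.004],[0,0,0]],
    [1,[-0.429,-0.155,-0.004],[0,0,0]],
    [1,[-0.429,-0.155,-0.004],[0,0,0]],
    [1,[-0.429,-0.155,-0.004],[0,0,0]],
    [1,[-0.429,-0.155,-0.004],[0,0,0]]
  ]
}}

```text
time_s: 1.15
tool_pos: [0.4331, 0.1209, 0.2582]
ee_rot: [[-0.82, 0.573, 0.0], [0.573, 0.82, 0.0], [-0.0, 0.0, -1.0]]
wrist_force: [-0.3, 1.1, -0.6]
grip_width: 1.001
grip_force: 0.0
```

```bash
python3 -c "
from h import *
go([.552,-.047,.26],145)"
```

```text
shift [-0.1936, -0.0695, -0.0017] az 0.001 q [10.9, 2.9, 100.2, 0.0, 76.8, -44.1] t 1.15
```

Request:
{"name": "arm_command", "arguments": {
  "targets": [
    [1,[-0.194,-0.07,-0.002],[0,0,0]],
    [1,[-0.194,-0.07,-0.002],[0,0,0]],
    [1,[-0.194,-0.07,-0.002],[0,0,0]],
    [1,[-0.194,-0.07,-0.002],[0,0,0]],
    [1,[-0.194,-0.07,-0.002],[0,0,0]]
  ]
}}

```text
time_s: 1.65
tool_pos: [0.5528, -0.0496, 0.259]
ee_rot: [[-0.818, 0.576, -0.001], [0.576, 0.818, -0.0], [0.001, -0.001, -1.0]]
wrist_force: [-0.6, 0.8, 0.4]
grip_width: 0.999
grip_force: 0.0
```

```bash
python3 - <<'E'
from h import *
go([.552,-.047,.168],145)
crop("scene",240,110,220,165,3.6,"pics/c2.png")
E
```

```text
shift [0.0021, 0.0017, 0.091] az -0.003 q [-8.9, 16.7, 84.0, -0.0, 79.3, -63.7] t 1.65
```

View pics/c2.png

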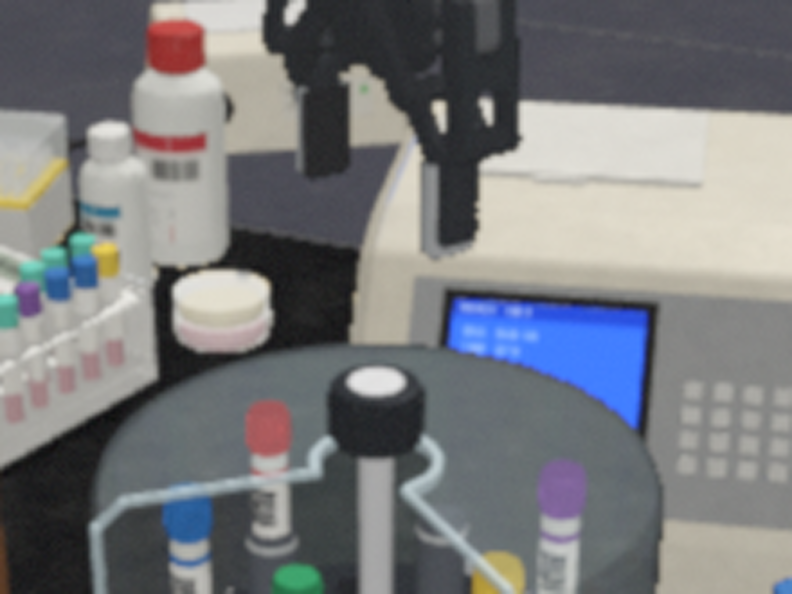

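Fingers (crop x about 325 and 450, midpoint about 387) hang straight above the knob, whose white top is at crop (376,381). Descend.

Request:
{"name": "arm_command", "arguments": {
  "targets": [
    [1,[0.002,0.001,0.03],[0,0,0]],
    [1,[0.002,0.001,0.06],[0,0,0]],
    [1,[0.002,0.001,0.09],[0,0,0]],
    [1,[0.002,0.001,0.09],[0,0,0]],
    [0.4,[0.002,0.001,0.09],[0,0,0]]
  ]
}}

```text
time_s: 2.2
tool_pos: [0.5502, -0.043, 0.1711]
ee_rot: [[-0.82, 0.572, 0.0], [0.572, 0.82, 0.0], [-0.0, 0.0, -1.0]]
wrist_force: [-0.2, 0.3, 0.3]
grip_width: 0.857
grip_force: 0.0
```

Request:
{"name": "arm_command", "arguments": {
  "targets": [
    [0.3,[0,0,0],[0,0,0]],
    [0.3,[0,0,0],[0,0,0]],
    [0.2,[0,0,0],[0,0,0]],
    [0.2,[0,0,0],[0,0,0]],
    [0.2,[0,0,0],[0,0,0]]
  ]
}}

```text
time_s: 2.7
tool_pos: [0.5503, -0.0443, 0.1719]
ee_rot: [[-0.82, 0.573, 0.001], [0.573, 0.82, -0.001], [-0.002, -0.0, -1.0]]
wrist_force: [-7.7, -3.4, 11.0]
grip_width: 0.422
grip_force: 59.3
```

Request:
{"name": "arm_command", "arguments": {
  "targets": [
    [0.2,[0,-0.001,-0.001],[0,0,0]],
    [0.2,[0,-0.002,-0.002],[0,0,0.05]],
    [0.2,[0,-0.002,-0.002],[0,0,0.15]],
    [0.2,[0,-0.002,-0.002],[0,0,0.25]],
    [0.2,[0,-0.002,-0.002],[0,0,0.35]]
  ]
}}

```text
time_s: 3.2
tool_pos: [0.5509, -0.0435, 0.1721]
ee_rot: [[-0.571, 0.821, 0.005], [0.821, 0.571, 0.003], [-0.001, 0.005, -1.0]]
wrist_force: [23.2, 14.5, -14.2]
grip_width: 0.42
grip_force: 62.6
```

Request:
{"name": "arm_command", "arguments": {
  "targets": [
    [0.2,[0,0.0015,0.001],[0,0,0.1]],
    [0.2,[0,0.0015,0.001],[0,0,0.22]],
    [0.2,[0,0.0015,0.001],[0,0,0.34]],
    [0.2,[0,0.0015,0.001],[0,0,0.45]],
    [0.2,[0,0.0015,0.001],[0,0,0.5]]
  ]
}}

```text
time_s: 3.7
tool_pos: [0.5528, -0.0427, 0.1721]
ee_rot: [[-0.107, 0.994, 0.007], [0.994, 0.107, 0.002], [0.002, 0.007, -1.0]]
wrist_force: [24.9, 13.1, -7.1]
grip_width: 0.419
grip_force: 63.3
```

```bash
python3 - <<'E'
from h import *
o=readout.get_obs();R=o['ee_rot'];print("tool-frame force",(R.T@o['wrist_force']).round(1),"torque",(R.T@o['wrist_torque']).round(2),"yaw",np.degrees(np.arctan2(R[1,0],R[0,0])),o['tool_pos'],o['joint_pos'].round(1))
crop("top",285,160,160,150,4,"pics/c3.png")
E
```

```text
tool-frame force [10.3 26.1  7.3] torque [-3.35  1.68  0.  ] yaw 96.16050975142042 [ 0.55275854 -0.0427404   0.17205358] [ -8.3  20.7  90.7   0.2  68.2 -14.5]
```

View pics/c3.png

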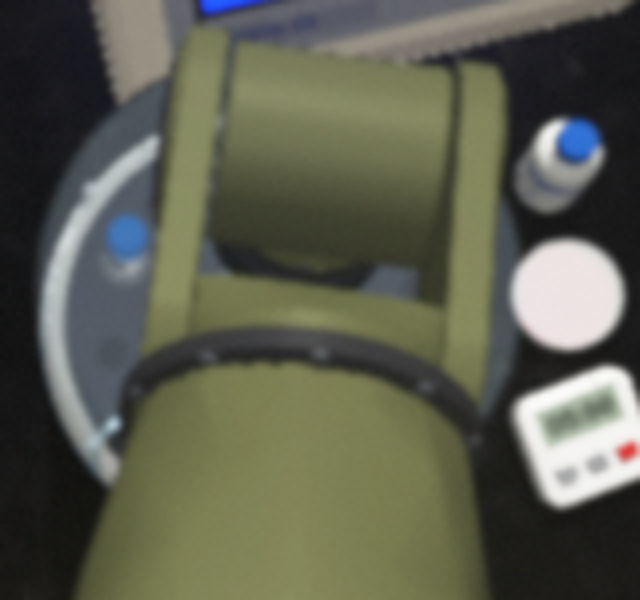

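The table follows: the blue cap is now at crop (127,237), about 47 degrees on.

Request:
{"name": "arm_command", "arguments": {
  "targets": [
    [0.2,[0.0013,0.0022,0],[0,0,0.1]],
    [0.2,[0.0013,0.0022,0],[0,0,0.23]],
    [0.2,[0.0013,0.0022,0],[0,0,0.36]],
    [0.2,[0.0013,0.0022,0],[0,0,0.49]],
    [0.2,[0.0013,0.0022,0],[0,0,0.62]]
  ]
}}

```text
time_s: 4.25
tool_pos: [0.5552, -0.043, 0.1721]
ee_rot: [[0.492, 0.871, 0.008], [0.871, -0.492, -0.001], [0.003, 0.007, -1.0]]
wrist_force: [29.2, -3.9, -11.5]
grip_width: 0.424
grip_force: 63.0
```

Request:
{"name": "arm_command", "arguments": {
  "targets": [
    [0.2,[0,0,0],[0,0,0.13]],
    [0.2,[0,0,0],[0,0,0.26]],
    [0.2,[0,0,0],[0,0,0.39]],
    [0.2,[0,0,0],[0,0,0.52]],
    [0.2,[0,0,0],[0,0,0.62]]
  ]
}}

```text
time_s: 4.75
tool_pos: [0.5568, -0.0447, 0.1722]
ee_rot: [[0.907, 0.422, 0.013], [0.422, -0.907, -0.003], [0.01, 0.008, -1.0]]
wrist_force: [43.4, -16.5, -19.5]
grip_width: 0.427
grip_force: 62.1
```

```bash
python3 - <<'E'
from h import *
o=readout.get_obs();R=o['ee_rot'];print("tool-frame force",(R.T@o['wrist_force']).round(1),"torque",(R.T@o['wrist_torque']).round(2),"yaw",np.degrees(np.arctan2(R[1,0],R[0,0])),o['tool_pos'],o['joint_pos'].round(1))
crop("scene",240,110,220,165,3.6,"pics/c4.png")
E
```

```text
tool-frame force [32.2 33.2 20.1] torque [-4.55  5.21 -0.19] yaw 24.966818537439075 [ 0.55678604 -0.04467549  0.17216941] [-8.3 21.  90.3 -0.1 68.  56.8]
```

View pics/c4.png

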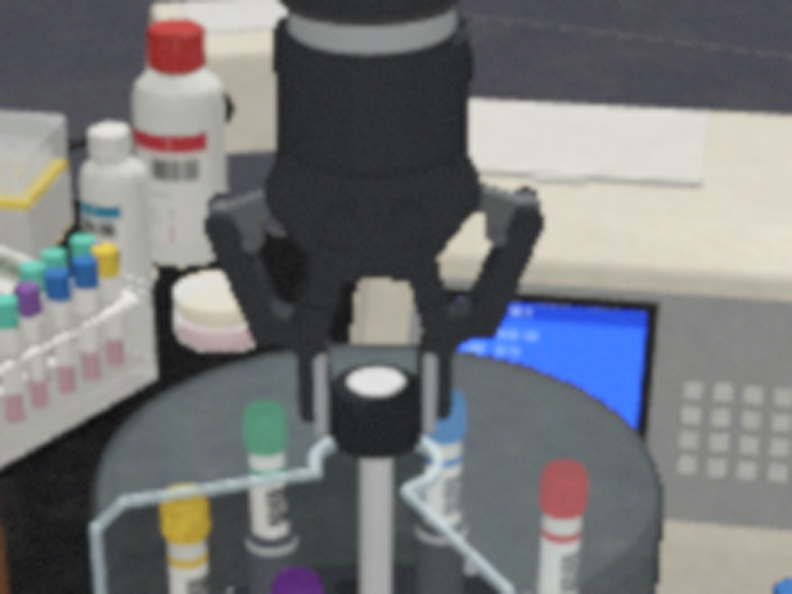

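Violet is now at crop (297,580), where green stood. Release the knob and rise.

Request:
{"name": "arm_command", "arguments": {
  "targets": [
    [0.6,[0.002,0.002,0],[0,0,0]],
    [0.9,[0.002,0.002,0],[0,0,0]],
    [1,[0.002,0.002,0],[0,0,0]],
    [1,[0.002,0.002,0],[0,0,0]],
    [1,[0.002,0.002,-0.01],[0,0,0]]
  ]
}}

```text
time_s: 5.3
tool_pos: [0.5544, -0.0436, 0.1805]
ee_rot: [[0.904, 0.428, -0.002], [0.428, -0.904, 0.0], [-0.002, -0.001, -1.0]]
wrist_force: [0.9, 0.1, 1.1]
grip_width: 1.0
grip_force: 0.0
```

Request:
{"name": "arm_command", "arguments": {
  "targets": [
    [1,[0,0,-0.03],[0,0,0]],
    [1,[0,0,-0.06],[0,0,0]],
    [1,[0,0,-0.09],[0,0,0]],
    [0.55,[0,0,-0.1],[0,0,0]],
    [0.55,[0,0,-0.1],[0,0,0]]
  ]
}}

```text
time_s: 5.8
tool_pos: [0.5553, -0.0438, 0.2826]
ee_rot: [[0.904, 0.428, 0.003], [0.428, -0.904, -0.0], [0.002, 0.001, -1.0]]
wrist_force: [0.6, -0.1, -0.1]
grip_width: 0.694
grip_force: 0.0
```

```bash
python3 -c "
from h import *
go([.472,-.0475,.24],1)"
```

```text
shift [-0.077, -0.0324, 0.0424] az 0.424 q [-8.3, 16.1, 81.8, 0.0, 82.0, 56.4] t 5.8
```

Hub refined from the knob grip: (0.5533, -0.0464), so the tube is at (0.4733, -0.048). Go above it.

Request:
{"name": "arm_command", "arguments": {
  "targets": [
    [0.55,[-0.038,-0.016,0.02],[0,0,0.15]],
    [0.55,[-0.076,-0.032,0.042],[0,0,0.3]],
    [0.55,[-0.076,-0.032,0.042],[0,0,0.424]],
    [0.55,[-0.076,-0.032,0.042],[0,0,0.424]],
    [0.55,[-0.076,-0.032,0.042],[0,0,0.424]]
  ]
}}

```text
time_s: 6.3
tool_pos: [0.4732, -0.0474, 0.239]
ee_rot: [[1.0, 0.022, 0.0], [0.022, -1.0, -0.0], [0.0, 0.0, -1.0]]
wrist_force: [0.3, -0.5, -0.0]
grip_width: 0.543
grip_force: 0.0
```

```bash
python3 - <<'E'
from h import *
go([.4733,-.048,.118],1)
crop("scene",220,150,220,165,3.6,"pics/c5.png")
print([( (np.array(px("scene",p))-[220,150])*3.6).round() for p in([.4733,-.048,.149],[.4733,-.048,.24])])
E
```

```text
shift [0.0001, 0.0006, 0.121] az 0.004 q [-10.1, 7.2, 98.2, 0.0, 74.6, 78.6] t 6.3
[array([369., 431.]), array([364., 224.])]
```

View pics/c5.png

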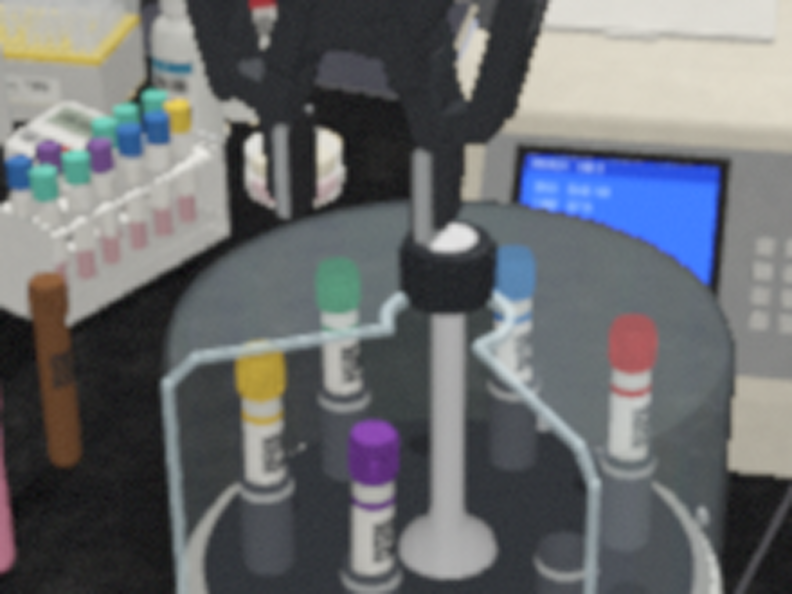

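Violet cap top is at crop (373,437), against (369,431) predicted, about 1–2 mm off, so it's fine. Fingers are centred above it with both sides free. Descend.

Request:
{"name": "arm_command", "arguments": {
  "targets": [
    [0.55,[-0.0005,0.001,0.04],[0,0,0]],
    [0.55,[-0.0005,0.001,0.08],[0,0,0]],
    [0.55,[-0.0005,0.001,0.105],[0,0,0]],
    [0.55,[-0.0005,0.001,0.119],[0,0,0]],
    [0.55,[-0.0005,0.001,0.119],[0,0,0]]
  ]
}}

```text
time_s: 6.85
tool_pos: [0.4719, -0.0483, 0.1184]
ee_rot: [[1.0, 0.02, -0.003], [0.02, -1.0, 0.001], [-0.003, -0.001, -1.0]]
wrist_force: [-0.2, -0.4, 0.2]
grip_width: 0.551
grip_force: 0.0
```

Request:
{"name": "arm_command", "arguments": {
  "targets": [
    [0.3,[0,0,0],[0,0,0]],
    [0.2,[0,0,0],[0,0,0]],
    [0.1,[0,0,0],[0,0,0]],
    [0,[0,0,0],[0,0,0]],
    [0,[0,0,0],[0,0,0]]
  ]
}}

```text
time_s: 7.35
tool_pos: [0.4727, -0.0486, 0.121]
ee_rot: [[1.0, 0.018, 0.002], [0.018, -1.0, -0.0], [0.002, 0.0, -1.0]]
wrist_force: [0.3, 0.3, 6.2]
grip_width: 0.201
grip_force: 58.6
```

Request:
{"name": "arm_command", "arguments": {
  "targets": [
    [0,[0,0,-0.01],[0,0,0]],
    [0,[0,0,-0.025],[0,0,0]],
    [0,[0,0,-0.045],[0,0,0]],
    [0,[0,0,-0.065],[0,0,0]],
    [0,[0,0,-0.085],[0,0,0]]
  ]
}}

```text
time_s: 7.85
tool_pos: [0.472, -0.0484, 0.2066]
ee_rot: [[1.0, 0.018, 0.0], [0.018, -1.0, -0.0], [0.0, 0.0, -1.0]]
wrist_force: [-0.4, -0.3, -0.4]
grip_width: 0.198
grip_force: 58.5
```

Request:
{"name": "arm_command", "arguments": {
  "targets": [
    [0,[0,0,-0.025],[0,0,0]],
    [0,[0,0,-0.05],[0,0,0]],
    [0,[0,0,-0.08],[0,0,0]],
    [0,[0,0,-0.11],[0,0,0]],
    [0,[0,0,-0.135],[0,0,0]]
  ]
}}

```text
time_s: 8.35
tool_pos: [0.4718, -0.0483, 0.3425]
ee_rot: [[1.0, 0.018, 0.001], [0.018, -1.0, -0.0], [0.001, 0.0, -1.0]]
wrist_force: [0.5, -0.4, -0.4]
grip_width: 0.2
grip_force: 58.5
```

```bash
python3 - <<'E'
from h import *
go([.4733,-.048,.34])
crop("scene",200,80,240,180,3.3,"pics/c6.png")
E
```

```text
shift [0.0015, -0.0003, 0.0025] az 0.0 q [-10.3, 3.6, 88.5, 0.0, 87.8, 78.7] t 8.35
```

View pics/c6.png

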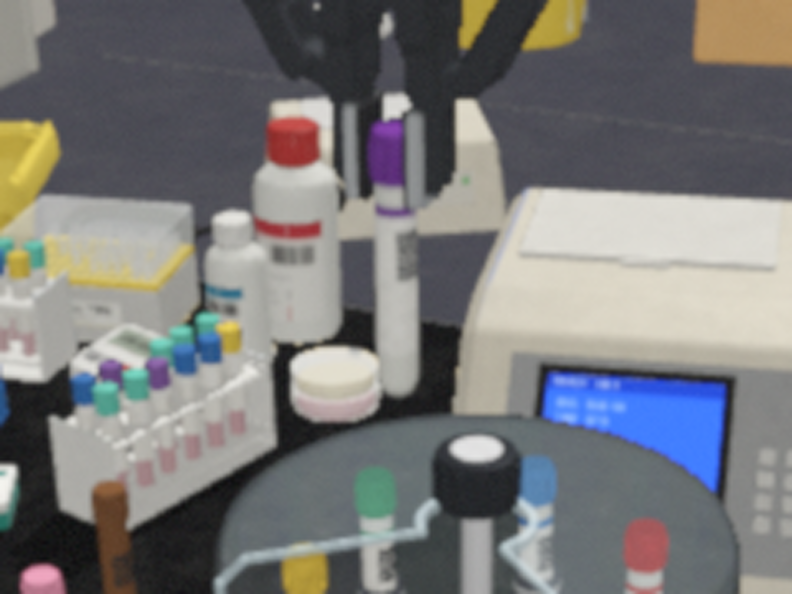

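The tube is out: cap at crop (392,150) between the pads, foot at crop (400,390), other tubes down. Tip it, cap end towards the robot.

Request:
{"name": "arm_command", "arguments": {
  "targets": [
    [0,[0,0,0],[0,0.08,0]],
    [0,[0,0,0],[0,0.2,0]],
    [0,[0,0,0],[0,0.33,0]],
    [0,[0,0,0],[0,0.45,0]],
    [0,[0,0,0],[0,0.57,0]]
  ]
}}

```text
time_s: 8.9
tool_pos: [0.4718, -0.0484, 0.341]
ee_rot: [[0.839, 0.018, 0.544], [0.015, -1.0, 0.009], [0.544, 0.001, -0.839]]
wrist_force: [1.1, 0.5, -0.3]
grip_width: 0.202
grip_force: 58.5
```

Request:
{"name": "arm_command", "arguments": {
  "targets": [
    [0,[0,0,0],[0,0.1,0]],
    [0,[0,0,0],[0,0.17,0]],
    [0,[0,0,0],[0,0.215,0]],
    [0,[0,0,0],[0,0.215,0]],
    [0,[0,0,0],[0,0.215,0]]
  ]
}}

```text
time_s: 9.4
tool_pos: [0.4721, -0.0484, 0.3406]
ee_rot: [[0.708, 0.018, 0.706], [0.013, -1.0, 0.013], [0.706, 0.0, -0.708]]
wrist_force: [-0.0, 0.3, -0.2]
grip_width: 0.202
grip_force: 58.5
```

Request:
{"name": "arm_command", "arguments": {
  "targets": [
    [0,[0,0,0],[0,0,0]],
    [0,[0,0,0],[0,0,0]],
    [0,[0,0,0],[0,0,0]],
    [0,[0,0,0],[0,0,0]],
    [0,[0,0,0],[0,0,0]]
  ]
}}

```text
time_s: 9.9
tool_pos: [0.4722, -0.0484, 0.3401]
ee_rot: [[0.707, 0.018, 0.707], [0.013, -1.0, 0.013], [0.707, 0.0, -0.708]]
wrist_force: [0.1, 0.8, -0.0]
grip_width: 0.199
grip_force: 58.5
```

```bash
python3 - <<'E'
from h import *
o=readout.get_obs();print(o['joint_pos'].round(1),o['joint_vel'].round(2),o['tool_pos'],o['ee_rot'][:,2])
a=camera("scene")[60:330,180:480];b=camera("top")[120:320,260:460]
cv2.imwrite("pics/c7.png",np.hstack([cv2.resize(a,(440,396)),cv2.resize(b,(360,360))[:0].reshape(0,360,3) if 0 else cv2.copyMakeBorder(cv2.resize(b,(360,360)),0,36,0,0,0)]))
E
```

```text
[-16.7 -18.4 117.4  19.9  39.2  61.6] [ 0.04 -0.07  0.06 -0.04 -0.05 -0.07] [ 0.47222453 -0.04840013  0.34008043] [ 0.70655465  0.01263519 -0.70754567]
```

View pics/c7.png

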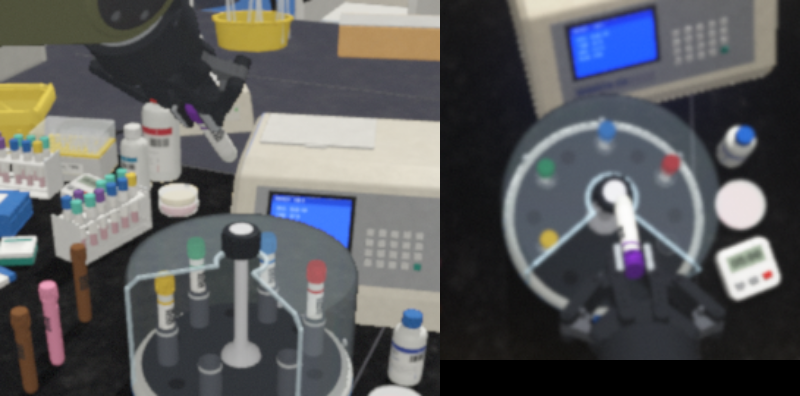

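The tube hangs at about 45 degrees with its foot at (232,158) in the left view, and the label is visible in the top view. The table is on a stop, with the other four tubes down and the bystanders untouched. Check the tilt numerically, then hand in.

```bash
python3 - <<'E'
from h import *
o=readout.get_obs();p=o['tool_pos']+.077*o['ee_rot'][:,2]
a=np.array(px("scene",p));b=np.array(px("top",p))
print("foot predicted", (a-[180,60])*1.467,(b-[260,120])*1.8+[440,0],p)
if np.hypot(*((a-[180,60])*1.467-[232,157]))<14:
    from bench import ticket; print(ticket.sign_off())
E
```

```text
foot predicted [230.36891482 155.44506825] [622.76225613 202.32665594] [ 0.5266023  -0.04743463  0.28562477]
the job is handed in; nothing more can be done
None
```

I handed the job in with the violet-capped tube held still at about 45 degrees, cap end up and label facing up, well clear above the hood. The carousel is on its click stop, the other four tubes are down in their sleeves, and I saw no sign that anything beside it had moved. It took about 10 s of the 54 s allowed.

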